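# Put the four mixed-up bench items back on their own stands

## Robot

A 6-joint arm with a two-finger parallel gripper is mounted at the origin on a cart in front of the work surface, level with it; the furniture and walls round the work are solid. World frame = base frame: x ahead of the robot, y to its left, z up, the work surface at z = 0. Lengths are in mm, angles in rad, forces in N, time in s.
With the tool pointing down it reaches from about 275 to 1000 mm from the base axis. Payload 8.4 kg.
Tool frame: the origin (TCP) lies on the centre line of the jaws, within the pads' length; the fingertips stand 17 mm ahead of it and the grasp point (between the pads) lies 2 mm behind it (r.tcp_to_tips is the z of the fingertips in the tool frame, in mm); z points along the fingers, y is the direction in which the jaws open and shut (so a half turn about z gives the same grasp; the last joint's range is limited). The gripper opens to 85 mm and grips with 20 to 120 N. Pads are 22 mm wide; open, the fingers measure 114 mm over their backs; the gripper's body (76 mm by 85 mm) begins 54 mm behind the grasp point. The pads swing forward as they close: fully open they stand 13 mm farther back than shut.
Start: joints at [-1.136, 0.353, 1.633, -0, 1.155, -0.002], TCP at [264.4, -566.322, 248.281] pointing down, gripper open.
Joint ranges: [-2.63, 2.63], [-0.92, 2.1], [0.06, 2.66], [-1.3, 4.44], [0, 2.69], [-3.02, 3.02]. Speed limits (rad/s): [2.22, 2.22, 2.79, 3.14, 3.14, 3.14].

## Interface

Orientations are given as [roll, pitch, yaw] about the fixed x, y, z axes, in that order (R = Rz(yaw) Ry(pitch) Rx(roll)).
In Python, from rig import r, cams, job gives the robot as it stands.
- The arm moves only by the tool drive_tool, never from a script. Its argument "deltas" is a list of rows, each a list of 4 numbers: the shift along the tool's x, y, z in cm, then the turn about the tool's z in rad. In form: [[x, y, z, roll], ...]. A call has 1 to 12 rows; each row shifts and turns the commanded pose from where the row before left it, along the tool's axes as they then stand; what a row does not reach is not made up. A row lasts 1/12 s, in which the tool goes at most 41.7 mm and 7.16 degrees, less where a joint would pass 70% of its speed; a pose out of reach is approached as far as the arm can. A call with a gripper value outside its range is refused whole. "jaw" is the closure, from 0 (fully open) to 1 (shut), set as the call begins (left out, the last holds). The fingers move at their own pace and stop on an object; "force" is the grip in N (left out, the last holds). Time passes only in rows, so rows that do not move let the fingers close. It gives the time, the measured TCP pose, the force and the opening at its end, in the units of the state.
- r.sense(): the state, without advancing time (a new reading comes with each control period).
- cams.grab_frame(name): name is "side" or "top" or "wrist"; returns (picture, depth): 384x512x3 uint8, red, green, blue; 384x512 float32, mm along the optical axis (not along the pixel's ray), 0 where there is no reading.
- cams.camera_params(name): a dict with "fx", "fy", "cx", "cy" (pixels), "R" (3x3) and "t" (3): a world point X has camera coordinates R X + t. Camera axes: x right, y down, z forward; pixel columns grow to the right and rows downward; lengths in mm; the calibration is good to about 2 mm. A picture is of the moment at which its call begins: read the wrist's pose just before it. camera_params takes no time and is no camera call; for the wrist camera it gives the pose at the moment of the call.
- job.sign_off(): hands the job in, once; it reports no verdict.
The state is a dict: "clock": time; "qpos": joint angles; "qvel": joint speeds; "joint_efforts": joint torques, N m; "eef_pos": TCP position; "tcp_rot": TCP orientation; "contact_force": force on the tool from outside, world axes, zero at the start; "wrist_torque": the same for the moment, N m; "opening": opening from 0.0 (shut) to 1.0 (fully open).
Only numpy, scipy, OpenCV 4.12 (cv2) and the standard library are available. Lean on these libraries where they do the work, as an engineer would, in place of code of your own. Each camera call takes 0.05 s, during which the arm holds its last target. There are 200 camera calls.

## Task

Four things stand on the wrong stands: put the small brown bottle on the round stand, the wire rack of tubes on the oblong stand, the drilled metal heating block on the square stand and the open beaker on the cross-shaped stand, each upright, released and well centred on its stand. A stand takes only one thing at a time, so park things on the six-sided cork mat, which is free, as you need; the mat must be empty again at the end. Set everything down without dropping it, never let a thing tip over, and leave the petri dish at the back where it is.

Things in the scene. Friction and masses are not known exactly. Their poses are not given: they have to be found in the camera images.
- bottle: small brown reagent bottle with a screw cap, 105 mm tall, round, body diameter 56 mm; stands upright on one of the stands. Origin: centre of its underside, z up along its axis. Grasp across the body 35 to 60 mm above its underside. 0.1 to 0.2 kg
- rack: small wire-grid rack that carries two capped tubes (fixed in it), 52 mm along its x, 86 mm along its y; wire frame 90 mm tall, the tube caps reach 122 mm. Origin: centre of its underside, z up. Grasp across its x (52 mm wide), in the middle of its length, 70 to 85 mm above its underside, where cross wires run at 55 and 88 mm. 0.13 to 0.25 kg
- block: plain aluminium heating-block insert with six drilled tube holes in its top, a solid 50 mm along its x, 75 mm along its y, 60 mm tall. Origin: centre of its underside, z up. Grasp across its x (50 mm), 35 to 45 mm above its underside. 0.25 to 0.5 kg
- beaker: open clear beaker, 70 mm tall, 50 mm body diameter, 57 mm across its rim. Origin: centre of its underside, z up along its axis. Hollow, with thin walls; grasp across the outside, 40 to 60 mm above its underside, gently. About 0.05 kg
- round_stand: home of the bottle: a flat round dark steel disc, 110 mm diameter, 6 mm thick, lying fixed on the bench. Origin: centre of its underside; its top is 6 mm above the origin
- oblong_stand: home of the rack: a flat oblong dark steel plate, 90 mm along its x, 135 mm along its y, 6 mm thick, fixed to the bench. Origin: centre of its underside; its top is 6 mm above the origin
- square_stand: home of the block: a flat square dark steel plate, 100 x 100 mm, 6 mm thick, fixed to the bench. Origin: centre of its underside; its top is 6 mm above the origin
- cross_stand: home of the beaker: a flat dark steel plate in the shape of a plus sign, 130 mm from arm end to arm end, arms 52 mm wide, 6 mm thick, fixed to the bench. Origin: centre of its underside; its top is 6 mm above the origin
- cork_mat: thin six-sided cork mat, about 124 mm across its corners, 3 mm thick, fixed to the bench, with nothing on it: the free place for parking. Origin: centre of its underside; its top is 3 mm above the origin. Left of the stands (y above 0.45 m, x 0.35 to 0.71 m) stands a shaker 314 mm high, to be kept clear of
- petri_dish: bystander, to be left alone: flat round lidded petri dish, 71 mm diameter, 15 mm tall, lying loose on the bench behind the stands. Origin: centre of its underside. A wall cupboard hangs over the back of the bench, from x = 0.64 m backward, underside at z = 0.42 m: keep the wrist clear of it
Not all that is in view belongs to the job. What is shaped like the bottle but purple is not meant.

How it is judged:
By the outcome, as a careful person would: the job done as asked, in the order asked, and still so for the second after the job is handed in, with the robot touching nothing.
It also fails if it takes over 144 s, if anything falls off the work surface, if the arm or the gripper's body presses on something with over 40 N, if the wrist force passes 120 N, or if a joint passes its speed limit or range.

## Working session

There is one attempt and no reset: what is moved stays moved. The work goes in short steps, Python scripts to look and compute and a tool call to move; the robot and the scene stay as the last step left them, time stands still between calls to the robot, and variables do not carry over. Pictures are saved under pics/ and viewed, about 12 in all and at most 16, crops included, and the job is handed in when it is done.

Besides the shell and the picture viewer there is one more tool, called as name([rows], argument=value, ...), one row to a line, values as JSON. drive_tool: Moves the arm, as the interface text tells. Its arguments: {"type":"object","properties":{"deltas":{"type":"array"},"jaw":{"type":"number"},"force":{"type":"number"}},"required":["deltas"]}

```bash
mkdir -p pics; ls
python3 - <<'E'
from rig import r,cams,job
import cv2,numpy as np
s=r.sense();print(s)
for n in ("top","side"):
    p,d=cams.grab_frame(n);cv2.imwrite(f"pics/{n}0.png",cv2.cvtColor(p,cv2.COLOR_RGB2BGR));np.save(f"pics/{n}0.npy",d)
    print(n,cams.camera_params(n))
E
```

```text
pics
{'clock': 0.0, 'qpos': array([-1.13641539e+00,  3.53615306e-01,  1.63416466e+00, -1.63227455e-05,
        1.15518604e+00, -2.39381716e-03]), 'qvel': array([ 0.0003976 , -0.0008203 ,  0.00067589, -0.00068055,  0.00102065,
       -0.00056624]), 'joint_efforts': array([-1.74905632e-03, -6.05255985e+01, -3.42068768e+01, -2.40455247e-04,
        9.40215366e-03,  9.48106873e-06]), 'eef_pos': array([ 264.19074359, -565.90478826,  247.56911288]), 'tcp_rot': array([-3.14021927e+00,  1.16365374e-05,  4.36781358e-01]), 'contact_force': array([ 1.00415048, -1.17835552,  0.14685647]), 'wrist_torque': array([0.04353238, 0.01002721, 0.01266426]), 'opening': 0.9945927129964295}
top {'fx': 353.2437387091671, 'fy': 353.2437387091671, 'cx': 260.57684869412344, 'cy': 189.70408912115192, 'R': array([[-0.02867024, -0.99945651,  0.01626984],
       [-0.98789645,  0.02584888, -0.15294586],
       [ 0.15244218, -0.02045791, -0.98810063]]), 't': array([  4.90632488, 538.4947963 , 799.81372758])}
side {'fx': 384.9849201957986, 'fy': 384.9849201957986, 'cx': 253.362129587501, 'cy': 197.4077135619982, 'R': array([[-0.87051581, -0.49211116,  0.00537   ],
       [-0.32382203,  0.56453729, -0.75923445],
       [ 0.37059618, -0.66266451, -0.65079507]]), 't': array([480.10060277, 194.16429886, 740.74869762])}
```

View pics/top0.png

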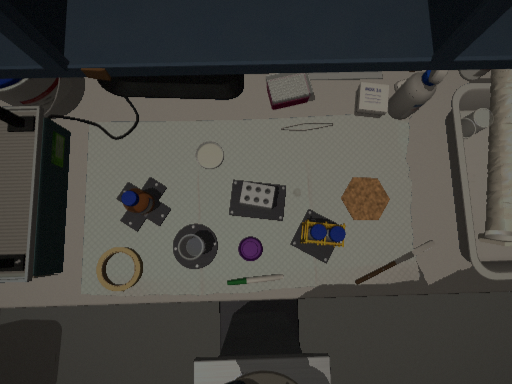

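View pics/side0.png

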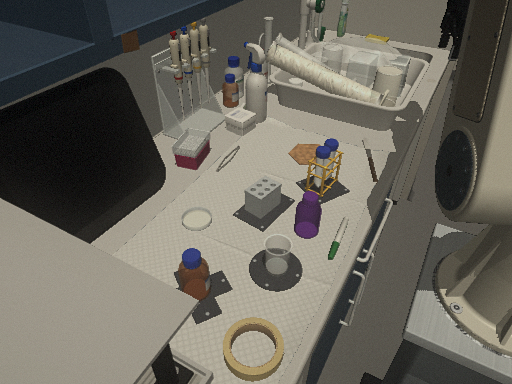

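Top view: bottle on the cross (143,204), beaker on the round stand (195,246), block on the oblong stand (258,200), rack on the square stand (318,236), mat free at (366,199), purple decoy at (251,249), dish at (210,155). So the job is two swaps. I'll enlarge the crop.

Run:
```python
import cv2
p=cv2.imread("pics/top0.png")
c=p[165:275,105:265];c=cv2.resize(c,None,fx=5,fy=5,interpolation=cv2.INTER_CUBIC);cv2.imwrite("pics/c1.png",cv2.convertScaleAbs(c,alpha=1.8))
c=p[165:275,220:400];c=cv2.resize(c,None,fx=4.4,fy=4.4,interpolation=cv2.INTER_CUBIC);cv2.imwrite("pics/c2.png",cv2.convertScaleAbs(c,alpha=1.8))
```

```text
(no output)
```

View pics/c1.png

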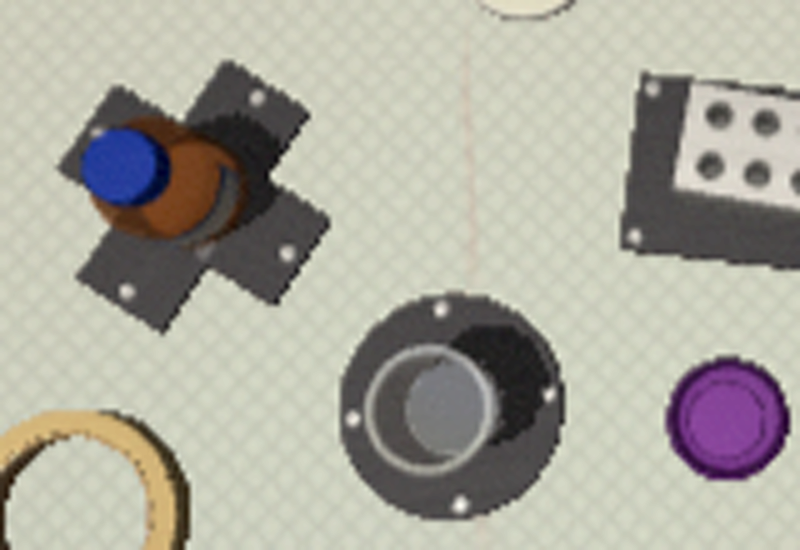

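View pics/c2.png

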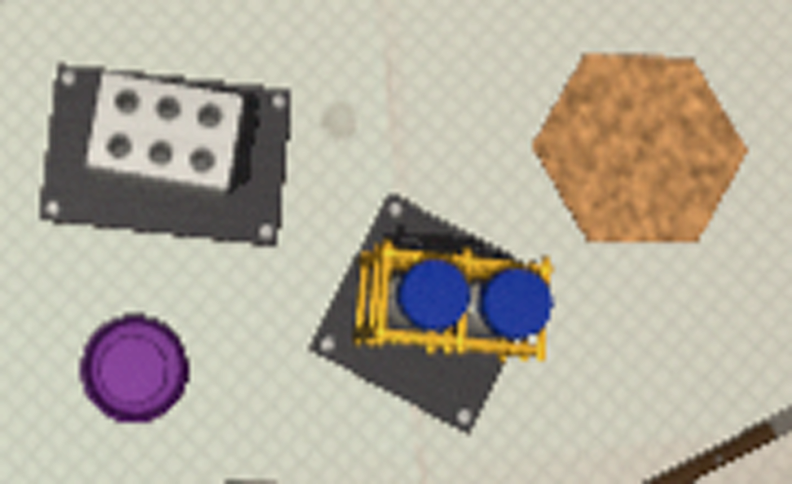

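c1 shows the cross corners, round-stand screws, beaker rim (430,410) and bottle cap (124,168). c2 shows the oblong and square stand corners, the block top corners, the two tube caps and the mat corners. Next I convert these to positions and check the heights against depth.

```bash
cat > h.py <<'E'
import numpy as np,cv2
from rig import r,cams,job
def pt(P,u,v,z):
    d=P['R'].T@np.array([(u-P['cx'])/P['fx'],(v-P['cy'])/P['fy'],1]);c=-P['R'].T@P['t']
    return c+d*(z-c[2])/d[2]
def dp(P,u,v,D):
    return P['R'].T@(D*np.array([(u-P['cx'])/P['fx'],(v-P['cy'])/P['fy'],1])-P['t'])
def proj(P,X):
    x=P['R']@np.asarray(X)+P['t'];return P['cx']+P['fx']*x[0]/x[2],P['cy']+P['fy']*x[1]/x[2]
def med(D,u,v,k=1):
    u,v=int(round(u)),int(round(v));a=D[v-k:v+k+1,u-k:u+k+1];a=a[a>0];return np.median(a) if len(a) else 0
E
python3 - <<'E'
from h import *
P=cams.camera_params("top");S=cams.camera_params("side");D=np.load("pics/top0.npy");DS=np.load("pics/side0.npy")
np.set_printoptions(precision=1,suppress=True)
f1=lambda q:(105+(q[0]+.5)/5-.5,165+(q[1]+.5)/5-.5)
f2=lambda q:(220+(q[0]+.5)/4.4-.5,165+(q[1]+.5)/4.4-.5)
L={'cross':(f1,6,[(222,60),(308,116),(330,222),(277,304),(165,332),(77,276),(60,168),(117,87)]),
'round':(f1,6,[(441,308),(549,394),(460,504),(353,418)]),
'oblong':(f2,6,[(60,65),(291,90),(277,244),(41,217)]),
'square':(f2,6,[(392,195),(468,432),(312,350)]),
'mat':(f2,3,[(587,54),(694,58),(748,150),(699,241),(588,241),(533,146)]),
'block':(f2,66,[(104,70),(243,92),(228,190),(86,166)]),
'caps':(f2,128,[(434,296),(517,303)]),'rim':(f1,76,[(430,410)]),'bcap':(f1,111,[(124,168)]),'purple':(f2,105,[(133,369)])}
for n,(f,z,q) in L.items():
    X=np.array([pt(P,*f(a),z) for a in q])
    print(n,X[:,:2].tolist() if 0 else '\n'+str(X[:,:2]),'mean',X.mean(0),'sideproj',np.array(proj(S,X.mean(0))),'edges',np.linalg.norm(np.diff(X,axis=0),axis=1))
    for a in q[:2]: 
        u,v=f(a);print('  depth pt',dp(P,u,v,med(D,u,v)))
# side-view points: block top centre, caps, bottle cap, purple, rim, stand/mat
for n,u,v in [('blocktop',264,190),('cap1',323,153),('cap2',331,146),('bcap',192,257),('purplecap',310,200),('mat',306,150),('round',262,282),('cross',213,282),('oblong',250,213),('square',340,192),('rimfar',278,237)]:
    print(n,dp(S,u,v,med(DS,u,v)))
E
```

```text
cross 
[[584.1 265.6]
 [554.8 222.7]
 [501.8 211.3]
 [462.4 236.6]
 [450.4 290.5]
 [478.7 333.7]
 [532.  343.7]
 [571.8 317. ]] mean [517.  277.6   6. ] sideproj [198.3 289.9] edges [51.9 54.2 46.8 55.2 51.7 54.2 47.9]
  depth pt [584.5 266.3   3.7]
  depth pt [555.4 223.7   2.2]
round 
[[458.3 157.1]
 [415.3 104.9]
 [364.4 147.9]
 [406.6 199.3]] mean [411.2 152.3   6. ] sideproj [276.4 267. ] edges [67.5 66.6 66.5]
  depth pt [458.3 157.2   5.5]
  depth pt [415.3 104.9   6.1]
oblong 
[[571.7  56.7]
 [553.9 -73.6]
 [467.1 -62.4]
 [485.8  68.7]] mean [519.6  -2.6   6. ] sideproj [265.4 205.6] edges [131.5  87.5 132.4]
  depth pt [572.4  56.9   1.9]
  depth pt [554.9 -74.1   0.4]
square 
[[ 492.8 -127.9]
 [ 361.4 -163.2]
 [ 408.2  -79.5]] mean [ 420.8 -123.6    6. ] sideproj [322.3 190.9] edges [136.1  96. ]
  depth pt [ 493.  -128.4    3.3]
  depth pt [ 361.1 -164.1    1.6]
mat 
[[ 570.9 -244.2]
 [ 567.  -305.5]
 [ 513.2 -332.1]
 [ 462.5 -300. ]
 [ 464.2 -237.4]
 [ 518.7 -209.8]] mean [ 516.1 -271.5    3. ] sideproj [310.4 152.8] edges [61.5 60.  60.  62.7 61.1]
  depth pt [ 571.  -24
[... 353 characters left out ...]
 depth pt [ 432.3 -126.7  127.3]
  depth pt [ 427.9 -166.5  126.6]
rim 
[[409.4 149.8]] mean [409.4 149.8  76. ] sideproj [279.4 243.2] edges []
  depth pt [409.3 161.7   9.6]
bcap 
[[516.5 275.5]] mean [516.5 275.5 111. ] sideproj [194.  253.2] edges []
  depth pt [516.7 275.9 109.8]
purple 
[[401.8  18.1]] mean [401.8  18.1 105. ] sideproj [311.4 194.8] edges []
  depth pt [401.8  18.1 104.1]
blocktop [518.8   8.8  63.4]
cap1 [ 429.8 -111.4  125.2]
cap2 [ 424.9 -150.7  123.8]
bcap [514.6 283.9 110.5]
purplecap [398.2  33.6 103.8]
mat [ 533.5 -280.     2.1]
round [419.4 199.1   4.6]
cross [503.  247.7   5.7]
oblong [538.9  38.6   6. ]
square [ 380.9 -143.5    4.6]
rimfar [421.3 131.7  70.5]
```

Both views agree with the given heights to about 2–5 mm. Now I move over the block.

drive_tool([
  [1.2,-1.0,0.2,0],
  [2.4,-2.0,0.3,0],
  [2.4,-2.0,0.3,0],
  [2.4,-2.0,0.3,0],
  [2.4,-2.0,0.3,0],
  [2.4,-2.0,0.3,0],
  [2.4,-2.0,0.3,0],
  [2.4,-2.0,0.3,0],
  [2.4,-2.0,0.3,0],
  [2.4,-2.0,0.3,0],
  [2.4,-2.0,0.3,0],
  [2.4,-2.0,0.3,0],
])

```text
clock: 1.1
eef_pos: [417.1, -238.8, 212.9]
tcp_rot: [-3.141, 0.0, 0.437]
contact_force: [-0.5, -0.1, -0.3]
opening: 0.998
```

drive_tool([
  [2.4,-2.0,0.3,0],
  [2.4,-2.0,0.3,0],
  [2.4,-2.0,0.3,0],
  [2.4,-2.0,0.3,0],
  [2.4,-2.0,0.3,0],
  [2.4,-2.0,0.3,0],
  [2.4,-2.0,0.3,0],
  [2.4,-2.0,0.3,0],
  [1.2,-1.0,0.2,0],
  [0,0,0,0],
])

```text
clock: 1.93
eef_pos: [530.5, 2.4, 186.7]
tcp_rot: [-3.141, -0.0, 0.44]
contact_force: [0.1, -0.6, -0.4]
opening: 1.003
```

drive_tool([
  [0,0,0,-0.118],
  [0,0,0,-0.118],
  [0,0,0,-0.118],
  [0,0,0,-0.118],
  [0,0,0,-0.118],
  [0,0,0,-0.118],
  [0,0,0,-0.118],
  [0,0,0,-0.118],
  [0,0,0,0],
  [0,0,0,0],
])

```text
clock: 2.77
eef_pos: [529.4, -1.2, 187.2]
tcp_rot: [-3.141, 0.0, 1.377]
contact_force: [0.1, -0.6, 0.0]
opening: 0.998
```

```bash
cat >> h.py <<'E'
def plan(x,y,z,yaw,s=None):
    s=s or r.sense();p=s['eef_pos'];w=s['tcp_rot'][2];d=np.array([x,y,z])-p;c,sn=np.cos(w),np.sin(w)
    dy=(yaw-w+np.pi)%(2*np.pi)-np.pi
    print('clock %.1f'%s['clock'],'pos',p.round(1),'yaw %.3f'%w,'open %.3f'%s['opening'],'F',s['contact_force'].round(1),'delta tool cm',(np.array([c*d[0]+sn*d[1],sn*d[0]-c*d[1],-d[2]])/10).round(2),'roll %.3f'%-dy, 'q6 %.2f'%s['qpos'][5])
def look(n,f,k=1.5):
    P=cams.camera_params(n);p,d=cams.grab_frame(n);np.save(f"pics/{f}.npy",d);np.savez(f"pics/{f}.npz",**P)
    p=cv2.resize(p,None,fx=k,fy=k,interpolation=cv2.INTER_CUBIC);cv2.imwrite(f"pics/{f}.png",cv2.convertScaleAbs(cv2.cvtColor(p,cv2.COLOR_RGB2BGR),alpha=1.5));return P,d
E
python3 -c "
from h import *
plan(524.8,-1.2,190,1.381);look('wrist','w1')"
```

```text
clock 2.8 pos [529.4  -1.2 187.2] yaw 1.377 open 0.998 F [ 0.1 -0.6  0. ] delta tool cm [-0.09 -0.45 -0.28] roll -0.004 q6 0.19
```

View pics/w1.png

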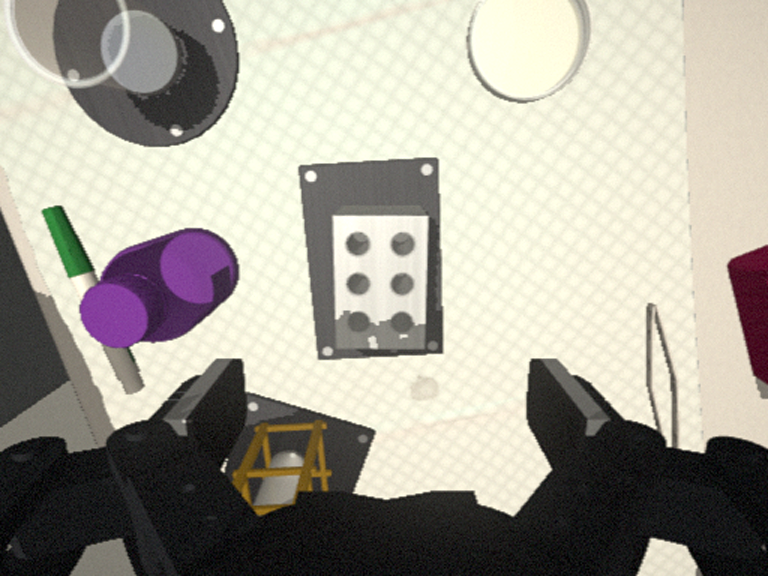

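The wrist view shows the block top between (333,215) and (429,350), nearly straight between the jaws, and the oblong corners at (299,167), (437,158), (442,352) and (319,359). The rack and square stand show below, the decoy at left.

```bash
python3 -c "
from h import *
P=dict(np.load('pics/w1.npz'));D=np.load('pics/w1.npy')
np.set_printoptions(precision=1,suppress=True)
g=lambda q:((q[0]+.5)/1.5-.5,(q[1]+.5)/1.5-.5)
for n,z,q in [('block',66,[(333,215),(428,215),(429,350),(335,349)]),('oblong',6,[(299,167),(437,158),(442,352),(319,359)])]:
    X=np.array([pt(P,*g(a),z) for a in q]);print(n,X[:,:2].tolist(),X.mean(0),np.degrees(np.arctan2(*(X[0]-X[3])[1::-1])),np.degrees(np.arctan2(*(X[1]-X[2])[1::-1])))
u,v=g((380,265));print(dp(P,u,v,med(D,u,v)))
u,v=g((390,190));print(dp(P,u,v,med(D,u,v)))
plan(524.8,-1.2,44,1.381)
"
```

```text
block [[509.9550025011297, 42.87995579232941], [558.8504262631895, 33.26505076873491], [546.4605657218003, -41.802382520551646], [494.31693283238803, -30.95623070554025]] [527.4   0.8  66. ] 78.04180314683086 80.62784042102632
oblong [[487.49668481823073, 71.49343492713898], [574.4173280077666, 60.00068440354288], [556.0775797402472, -70.76179924715615], [469.72560540834434, -59.26194904857891]] [521.9   0.4   6. ] 82.26030293704197 82.01620831205051
[528.9  11.8  65.9]
[541.5  46.3   6.2]
clock 2.8 pos [529.5  -1.1 187.2] yaw 1.376 open 1.002 F [-0.2 -0.9  0.7] delta tool cm [-0.1 -0.5 14.3] roll -0.005 q6 0.19
```

drive_tool([
  [0,-0.4,1.3,0],
  [0,0,2,0],
  [0,0,2,0],
  [0,0,2,0],
  [0,0,2,0],
  [0,0,2,0],
  [0,0,1.5,0],
  [0,0,1.0,0],
  [0,0,0.5,0],
  [0,0,0,0],
  [0,0,0,0],
])

```text
clock: 3.73
eef_pos: [526.4, -0.1, 44.7]
tcp_rot: [3.141, -0.0, 1.38]
contact_force: [0.5, -0.3, 0.7]
opening: 1.0
```

drive_tool([
  [0,0,0,0],
  [0,0,0,0],
  [0,0,0,0],
  [0,0,0,0],
  [0,0,0,0],
  [0,0,0,0],
  [0,0,0,0],
  [0,0,0,0],
  [0,0,0,0],
  [0,0,0,0],
], jaw=1, force=45)

```text
clock: 4.57
eef_pos: [526.7, -0.1, 45.2]
tcp_rot: [3.14, -0.0, 1.381]
contact_force: [-1.7, 0.2, 5.6]
opening: 0.578
```

drive_tool([
  [0,0,-0.5,0],
  [0,0,-1,0],
  [0,0,-1.5,0],
  [0,0,-2,0],
  [0,0,-2,0],
  [-1,1,0,0],
  [-2,1,0,0],
  [-2.5,1,0,0],
  [-2.5,0.8,0,0],
  [-2.5,0.4,0,0],
  [-2.5,0,0,0],
  [-2.5,0,0,0],
])

```text
clock: 5.57
eef_pos: [538.0, -162.1, 113.9]
tcp_rot: [-3.141, 0.0, 1.381]
contact_force: [-0.1, -0.6, -3.8]
opening: 0.577
```

drive_tool([
  [-2.5,0,0,0],
  [-2.5,0,0,0],
  [-2.5,0,0,0],
  [-2,0,0,0],
  [-1,0,0,0],
  [-0.7,0,0,0],
  [0,0,2,0],
  [0,0,2,0],
  [0,0,1.0,0],
  [0,0,0,0],
  [0,0,0,0],
])

```text
clock: 6.48
eef_pos: [516.8, -269.6, 63.9]
tcp_rot: [-3.14, -0.001, 1.381]
contact_force: [0.1, 0.4, -3.2]
opening: 0.576
```

```bash
python3 -c "
from h import *
plan(517,-270,42.2,1.381)"
```

```text
clock 6.5 pos [ 516.8 -269.6   63.9] yaw 1.381 open 0.576 F [ 0.1  0.4 -3.2] delta tool cm [-0.03  0.03  2.17] roll 0.000 q6 -0.29
```

drive_tool([
  [0,0,1,0],
  [0,0,0.6,0],
  [0,0,0.2,0],
  [0,0,0.1,0],
  [0,0,0.1,0],
  [0,0,0.1,0],
  [0,0,0,0],
  [0,0,0,0],
])

```text
clock: 7.15
eef_pos: [517.1, -270.3, 43.5]
tcp_rot: [3.141, 0.0, 1.381]
contact_force: [-0.9, 0.2, -3.3]
opening: 0.581
```

drive_tool([
  [0,0,0.07,0],
  [0,0,0.07,0],
  [0,0,0.05,0],
  [0,0,0,0],
  [0,0,0,0],
])

```text
clock: 7.57
eef_pos: [517.1, -270.3, 42.2]
tcp_rot: [3.141, 0.0, 1.381]
contact_force: [-1.7, 0.4, 5.6]
opening: 0.576
```

drive_tool([
  [0,0,0,0],
  [0,0,0,0],
  [0,0,0,0],
  [0,0,0,0],
  [0,0,-1,0],
  [0,0,-2,0],
  [0,0,-3,0],
  [0,0,-3,0],
  [0,0,-3,0],
  [0,0,-3,0],
  [0,0,-1,0],
], jaw=0)

```text
clock: 8.48
eef_pos: [518.8, -271.1, 206.7]
tcp_rot: [3.135, 0.002, 1.381]
contact_force: [0.9, -0.7, -0.1]
opening: 1.002
```

```bash
python3 -c "
from h import *
plan(431,-175,210,1.459)"
```

```text
clock 8.5 pos [ 518.8 -271.1  206.7] yaw 1.381 open 1.002 F [ 0.9 -0.7 -0.1] delta tool cm [  7.78 -10.44  -0.33] roll -0.078 q6 -0.29
```

drive_tool([
  [1,-1.4,0,0],
  [2,-2.5,0,0],
  [2,-2.5,0,0],
  [1.8,-2.5,0,0],
  [1,-1.5,0,-0.078],
  [0,0,0,0],
  [0,0,0,0],
])

```text
clock: 9.07
eef_pos: [429.3, -173.5, 201.7]
tcp_rot: [3.141, 0.0, 1.459]
contact_force: [0.3, -0.5, -0.6]
opening: 1.0
```

```bash
python3 -c "
from h import *
plan(431,-145,82,1.459);look('wrist','w2')"
```

```text
clock 9.1 pos [ 429.3 -173.5  201.7] yaw 1.459 open 1.000 F [ 0.3 -0.5 -0.6] delta tool cm [ 2.86 -0.15 11.97] roll -0.000 q6 -0.28
```

View pics/w2.png

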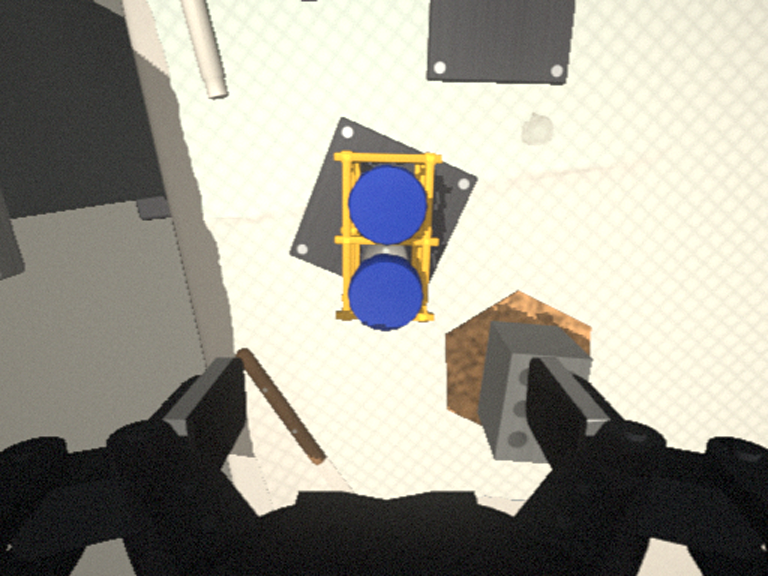

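The rack's top frame corners are near (344,156), (433,157), (345,314) and (427,316), with caps at (388,205) and (386,292). Square-stand corners are (343,118), (477,178) and (291,255). The block stands upright on the mat at right.

```bash
python3 -c "
from h import *
P=dict(np.load('pics/w2.npz'));D=np.load('pics/w2.npy')
np.set_printoptions(precision=1,suppress=True)
g=lambda q:((q[0]+.5)/1.5-.5,(q[1]+.5)/1.5-.5)
for n,z,q in [('frame',95,[(344,156),(433,157),(427,316),(345,314)]),('caps',128,[(388,205),(386,292)]),('square',6,[(343,118),(477,178),(291,255)])]:
    X=np.array([pt(P,*g(a),z) for a in q]);print(n,X[:,:2].tolist(),X.mean(0))
    for a in q: u,v=g(a);print('  ',dp(P,u,v,med(D,u,v)))
"
```

```text
frame [[417.56322858373915, -102.73693712984253], [459.81558757556525, -107.96130305673984], [449.80908393980604, -187.42693451524457], [407.3490843339979, -181.54333063119861]] [ 433.6 -144.9   95. ]
   [ 417.6 -102.8   95.8]
   [ 459.7 -108.    96.1]
   [ 449.8 -187.1   96.1]
   [ 407.6 -181.    96.8]
caps [[436.1058442645649, -125.19904844964441], [431.0084524816596, -162.92456642671044]] [ 433.6 -144.1  128. ]
   [ 436.1 -125.2  127.4]
   [ 431.  -162.9  127.9]
square [[412.55939103413533, -77.31559512249227], [496.51529418441356, -124.90026550922065], [364.23315781708004, -162.71095291619974]] [ 424.4 -121.6    6. ]
   [412.5 -77.2   5.1]
   [ 496.8 -125.     4.5]
   [ 363.5 -163.3    2.6]
```

drive_tool([
  [1.4,0,0,0.017],
  [1.5,0,1,0],
  [0,0,2,0],
  [0,0,2,0],
  [0,0,2,0],
  [0,0,2,0],
  [0,0,1.5,0],
  [0,0,1.0,0],
  [0,0,0.5,0],
  [0,0,0,0],
  [0,0,0,0],
])

```text
clock: 10.03
eef_pos: [433.7, -145.5, 81.6]
tcp_rot: [3.141, 0.0, 1.441]
contact_force: [0.9, 0.1, 0.2]
opening: 1.0
```

drive_tool([
  [0,0,0,0],
  [0,0,0,0],
  [0,0,0,0],
  [0,0,0,0],
  [0,0,0,0],
  [0,0,0,0],
  [0,0,0,0],
  [0,0,0,0],
  [0,0,0,0],
  [0,0,0,0],
], jaw=1, force=30)

```text
clock: 10.87
eef_pos: [433.6, -145.3, 82.3]
tcp_rot: [3.14, 0.0, 1.442]
contact_force: [-1.0, 0.5, 8.5]
opening: 0.57
```

```bash
python3 -c "
from h import *
plan(521.3,-0.5,150,1.431)"
```

```text
clock 10.9 pos [ 433.6 -145.3   82.3] yaw 1.442 open 0.570 F [-1.   0.5  8.5] delta tool cm [15.49  6.83 -6.77] roll 0.011 q6 -0.20
```

drive_tool([
  [0,0,-0.2,0],
  [0,0,-0.3,0],
  [0,0,-0.5,0],
  [0,0,-1,0],
  [0,0,-1,0],
  [0,0,-1,0],
  [0,0,0,0],
  [0,0,0,0],
])

```text
clock: 11.53
eef_pos: [433.7, -145.4, 122.3]
tcp_rot: [3.14, 0.0, 1.442]
contact_force: [0.4, -0.2, -1.1]
opening: 0.568
```

```bash
python3 -c "
from h import *
plan(521.3,-0.5,150,1.431);look('wrist','w3')"
```

```text
clock 11.5 pos [ 433.7 -145.4  122.3] yaw 1.442 open 0.568 F [ 0.4 -0.2 -1.1] delta tool cm [15.49  6.82 -2.77] roll 0.011 q6 -0.20
```

View pics/w3.png

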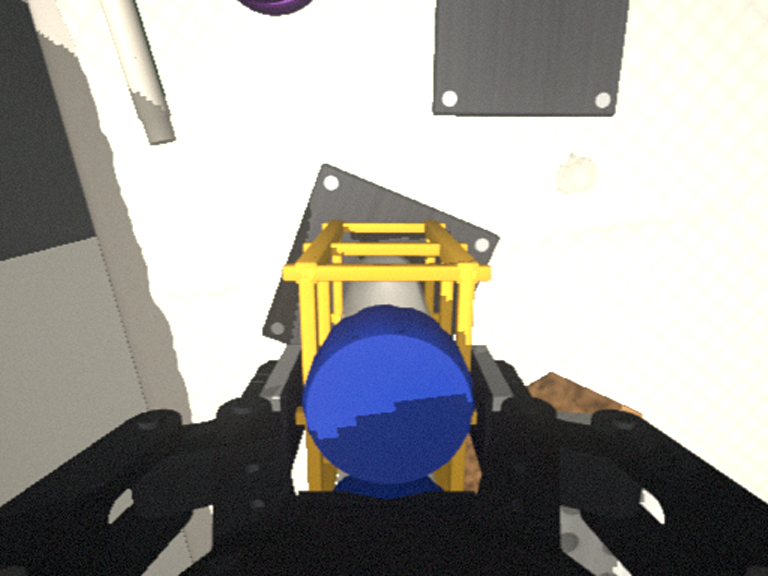

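The rack is held square and off the stand. I carry it to the oblong stand, moving +x first to stay clear of the decoy.

drive_tool([
  [0,1,0,0],
  [0,2,0,0],
  [0,2,0,0],
  [1,1.8,0,0],
  [2,0,0,0],
  [2.5,0,0,0],
  [2.5,0,0,0],
  [2.5,0,0,0],
  [2.5,0,0,0],
  [1.5,0,0,0.011],
  [1,0,0,0],
  [0,0,0,0],
])

```text
clock: 12.58
eef_pos: [521.1, 1.3, 120.9]
tcp_rot: [-3.141, -0.0, 1.433]
contact_force: [0.5, 0.7, -1.3]
opening: 0.572
```

drive_tool([
  [0,0,1,0],
  [0,0,1,0],
  [0,0,1,0],
  [0,0,0,0],
  [0,0,0,0],
])

```text
clock: 13.0
eef_pos: [519.7, -0.9, 90.2]
tcp_rot: [-3.139, 0.0, 1.43]
contact_force: [-0.6, 0.6, -1.4]
opening: 0.568
```

```bash
python3 -c "
from h import *
plan(521.3,-0.5,82,1.431);look('top','t1')
import cv2;p=cv2.imread('pics/t1.png');cv2.imwrite('pics/t1c.png',cv2.resize(p[225:375,320:520],None,fx=4,fy=4,interpolation=2))
"
```

```text
clock 13.0 pos [519.7  -0.9  90.2] yaw 1.430 open 0.568 F [-0.6  0.6 -1.4] delta tool cm [0.06 0.15 0.82] roll -0.001 q6 0.14
```

View pics/t1c.png

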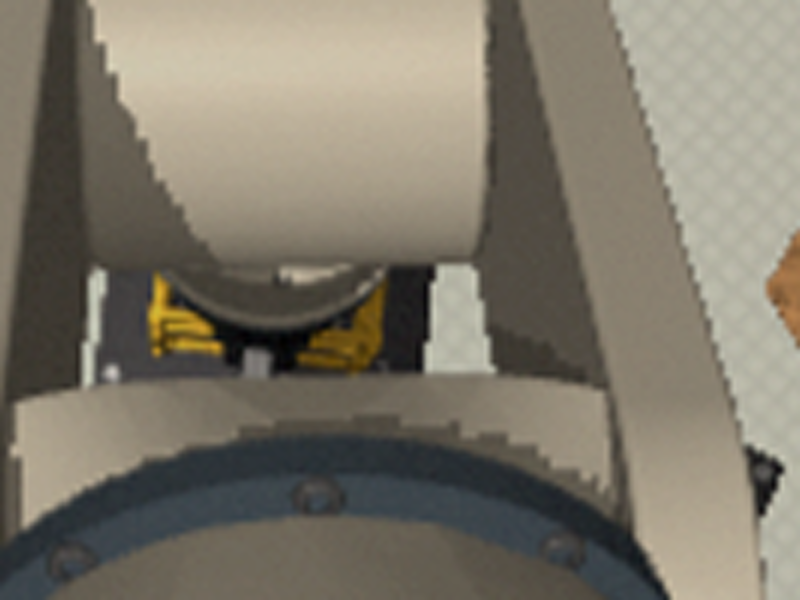

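The arm hides the view (the rack shows only partly over the stand), so I set down by force.

drive_tool([
  [0,0.15,0.3,0],
  [0,0,0.2,0],
  [0,0,0.1,0],
  [0,0,0.1,0],
  [0,0,0.05,0],
  [0,0,0.05,0],
  [0,0,0,0],
  [0,0,0,0],
])

```text
clock: 13.72
eef_pos: [522.1, -0.4, 83.4]
tcp_rot: [3.141, -0.0, 1.431]
contact_force: [-0.4, -0.2, -1.3]
opening: 0.573
```

drive_tool([
  [0,0,0.07,0],
  [0,0,0.07,0],
  [0,0,0.05,0],
  [0,0,0,0],
  [0,0,0,0],
])

```text
clock: 14.13
eef_pos: [522.4, -0.5, 82.4]
tcp_rot: [3.141, -0.0, 1.431]
contact_force: [-2.8, -1.0, 9.5]
opening: 0.568
```

drive_tool([
  [0,0,0,0],
  [0,0,0,0],
  [0,0,0,0],
  [0,0,0,0],
  [0,0,-1,0],
  [0,0,-2,0],
  [0,0,-2,0],
  [0,0,-2,0],
  [0,0,-2,0],
  [0,0,-2,0],
  [0,0,-0.5,0],
], jaw=0)

```text
clock: 15.05
eef_pos: [523.7, -0.4, 200.1]
tcp_rot: [3.137, -0.001, 1.431]
contact_force: [0.2, -0.1, -0.4]
opening: 1.0
```

```bash
python3 -c "
from h import *
plan(517,-270,190,1.381)"
```

```text
clock 15.1 pos [ 5.237e+02 -4.000e-01  2.001e+02] yaw 1.431 open 1.000 F [ 0.2 -0.1 -0.4] delta tool cm [-26.79   3.1    1.01] roll 0.050 q6 0.14
```

drive_tool([
  [-1,0.3,0,0],
  [-2,0.6,0,0],
  [-2.5,0.6,0,0],
  [-2.5,0.6,0,0],
  [-2,0.5,0,0],
  [-1,0.5,0,0],
  [0,0,0,0],
])

```text
clock: 15.63
eef_pos: [537.5, -115.8, 195.5]
tcp_rot: [-3.141, 0.0, 1.429]
contact_force: [-0.2, 0.5, 1.1]
opening: 0.995
```

```bash
python3 -c "
from h import *
plan(517,-270,44,1.381);look('wrist','w4')"
```

```text
clock 15.6 pos [ 537.5 -115.8  195.5] yaw 1.429 open 0.995 F [-0.2  0.5  1.1] delta tool cm [-15.55   0.16  15.15] roll 0.048 q6 -0.07
```

View pics/w4.png

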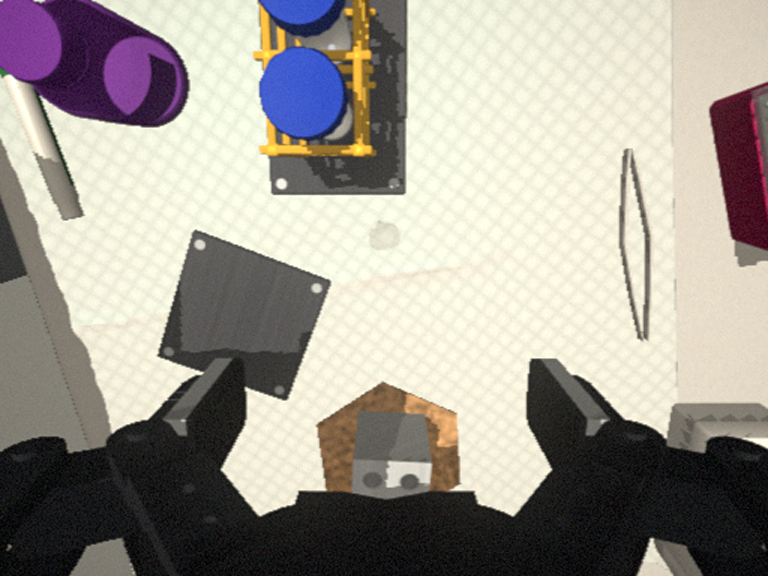

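The rack stands on the oblong stand, parallel to its edges. The full square stand is visible: (193,231), (330,281), (287,399), (160,355).

```bash
python3 -c "
from h import *
P=dict(np.load('pics/w4.npz'));D=np.load('pics/w4.npy')
g=lambda q:((q[0]+.5)/1.5-.5,(q[1]+.5)/1.5-.5)
for n,z,q in [('frame',96,[(264,150),(371,151)]),('obl',6,[(271,194),(406,194)]),('cap',128,[(303,92)]),('square',6,[(193,231),(330,281),(287,399),(160,355)]),('blockfar',63,[(360,412),(428,413)])]:
    X=np.array([pt(P,*g(a),z) for a in q]);print(n,X[:,:2].round(1).tolist(),X.mean(0).round(1))
"
```

```text
frame [[492.1, -36.9], [541.0, -44.4]] [516.6 -40.6  96. ]
obl [[468.7, -59.7], [557.2, -72.4]] [513.  -66.1   6. ]
cap [[519.3, -19.9]] [519.3 -19.9 128. ]
square [[411.4, -76.4], [497.1, -123.8], [449.7, -208.7], [365.3, -161.0]] [ 430.9 -142.5    6. ]
blockfar [[510.2, -195.1], [551.5, -201.7]] [ 530.8 -198.4   63. ]
```

drive_tool([
  [-1.5,0.1,0,0],
  [-3,0,0,0],
  [-3,0,0,0],
  [-3,0,0,0],
  [-3,0,1,0],
  [-2,0,2,0.048],
  [0,0,2,0],
  [0,0,2,0],
  [0,0,2,0],
  [0,0,1,0],
  [0,0,0,0],
  [0,0,0,0],
])

```text
clock: 16.68
eef_pos: [516.8, -266.5, 96.3]
tcp_rot: [-3.14, -0.0, 1.384]
contact_force: [0.8, 0.1, 0.2]
opening: 1.003
```

```bash
python3 -c "
from h import *
plan(517,-270.2,43,1.381)"
```

```text
clock 16.7 pos [ 516.8 -266.5   96.3] yaw 1.384 open 1.003 F [0.8 0.1 0.2] delta tool cm [-0.36  0.09  5.33] roll 0.003 q6 -0.29
```

drive_tool([
  [-0.35,0.1,0,0],
  [0,0,1,0],
  [0,0,1.5,0],
  [0,0,1.5,0],
  [0,0,1,0],
  [0,0,0.3,0],
  [0,0,0,0],
  [0,0,0,0],
])

```text
clock: 17.35
eef_pos: [517.4, -271.1, 43.8]
tcp_rot: [3.141, 0.0, 1.383]
contact_force: [0.2, 0.0, 0.1]
opening: 1.002
```

drive_tool([
  [0,0,0,0],
  [0,0,0,0],
  [0,0,0,0],
  [0,0,0,0],
  [0,0,0,0],
  [0,0,0,0],
  [0,0,0,0],
  [0,0,0,0],
  [0,0,0,0],
  [0,0,0,0],
], jaw=1, force=45)

```text
clock: 18.18
eef_pos: [517.5, -271.1, 44.2]
tcp_rot: [3.141, 0.0, 1.383]
contact_force: [-1.8, 0.7, 6.4]
opening: 0.58
```

drive_tool([
  [0,0,-0.5,0],
  [0,0,-1,0],
  [0,0,-1.5,0],
  [0,0,-1.5,0],
  [0,0,-1.5,0],
  [0,0,0,0],
  [0,0,0,0],
])

```text
clock: 18.77
eef_pos: [517.6, -271.2, 104.4]
tcp_rot: [3.14, 0.001, 1.383]
contact_force: [-0.7, -0.3, -3.9]
opening: 0.579
```

```bash
python3 -c "
from h import *
plan(429.5,-144.5,45,1.047)
plan(429.5,-144.5,45,1.571-0.521)"
```

```text
clock 18.8 pos [ 517.6 -271.2  104.4] yaw 1.383 open 0.579 F [-0.7 -0.3 -3.9] delta tool cm [ 10.8  -11.02   5.94] roll 0.336 q6 -0.30
clock 18.8 pos [ 517.6 -271.2  104.4] yaw 1.383 open 0.579 F [-0.7 -0.3 -3.9] delta tool cm [ 10.8  -11.02   5.94] roll 0.333 q6 -0.30
```

drive_tool([
  [0.8,-1,0,0],
  [2,-2,0,0],
  [2,-2,0,0],
  [2,-2,0,0],
  [2,-2,0,0],
  [1,-1,0,0],
  [1,-1,0,0],
  [0,0,0,0.11],
  [0,0,0,0.11],
  [0,0,0,0.1],
  [0,0,0,0],
  [0,0,0,0],
])

```text
clock: 19.77
eef_pos: [429.6, -144.5, 103.4]
tcp_rot: [3.141, 0.0, 1.066]
contact_force: [-1.2, -0.1, -3.8]
opening: 0.583
```

drive_tool([
  [0,0,1,0],
  [0,0,1.5,0],
  [0,0,1,0],
  [0,0,1,0],
  [0,0,0.5,0],
  [0,0,0,0],
  [0,0,0,0],
])

```text
clock: 20.35
eef_pos: [429.1, -144.2, 53.2]
tcp_rot: [-3.141, 0.0, 1.063]
contact_force: [-0.2, -0.1, -2.4]
opening: 0.581
```

```bash
python3 -c "
from h import *
plan(429.6,-144.8,47,1.063)"
```

```text
clock 20.4 pos [ 429.1 -144.2   53.2] yaw 1.063 open 0.581 F [-0.2 -0.1 -2.4] delta tool cm [-0.03  0.07  0.62] roll 0.000 q6 0.18
```

drive_tool([
  [0,0.05,0.2,0],
  [0,0,0.1,0],
  [0,0,0.1,0],
  [0,0,0.07,0],
  [0,0,0.07,0],
  [0,0,0.05,0],
  [0,0,0,0],
  [0,0,0,0],
])

```text
clock: 21.02
eef_pos: [429.7, -144.5, 47.6]
tcp_rot: [-3.142, -0.0, 1.063]
contact_force: [0.6, 0.0, -3.9]
opening: 0.58
```

drive_tool([
  [0,0,0.07,0],
  [0,0,0.05,0],
  [0,0,0,0],
  [0,0,0,0],
])

```text
clock: 21.35
eef_pos: [429.8, -144.5, 47.2]
tcp_rot: [3.141, -0.0, 1.063]
contact_force: [-4.0, 0.8, 12.4]
opening: 0.578
```

drive_tool([
  [0,0,0,0],
  [0,0,0,0],
  [0,0,0,0],
  [0,0,0,0],
  [0,0,-1,0],
  [0,0,-2,0],
  [0,0,-3,0],
  [0,0,-3,0],
  [0,0,-3,0],
  [0,0,-3,0],
  [0,0,-1,0],
  [0,0,0,0],
], jaw=0)

```text
clock: 22.35
eef_pos: [431.3, -145.1, 209.5]
tcp_rot: [3.136, -0.001, 1.063]
contact_force: [0.2, -0.2, 0.4]
opening: 1.006
```

```bash
python3 -c "
from h import *
plan(411,90,210,1.571)"
```

```text
clock 22.4 pos [ 431.3 -145.1  209.5] yaw 1.063 open 1.006 F [ 0.2 -0.2  0.4] delta tool cm [ 19.55 -13.2   -0.05] roll -0.508 q6 0.18
```

drive_tool([
  [1.5,-1.2,0,0],
  [3,-2,0,0],
  [3,-2,0,0],
  [3,-2,0,0],
  [3,-2,0,0],
  [3,-2,0,0],
  [2,-1.5,0,0],
  [1,-0.5,0,-0.1],
  [0,0,0,-0.12],
  [0,0,0,-0.12],
  [0,0,0,-0.12],
  [0,0,0,-0.05],
])

```text
clock: 23.35
eef_pos: [408.1, 90.1, 204.9]
tcp_rot: [-3.139, 0.001, 1.58]
contact_force: [-0.0, 0.6, -0.1]
opening: 1.0
```

```bash
python3 -c "
from h import *
plan(411,150,54,1.571);look('wrist','w5')"
```

```text
clock 23.4 pos [408.1  90.1 204.9] yaw 1.580 open 1.000 F [-0.   0.6 -0.1] delta tool cm [ 5.99  0.34 15.09] roll 0.009 q6 0.20
```

View pics/w5.png

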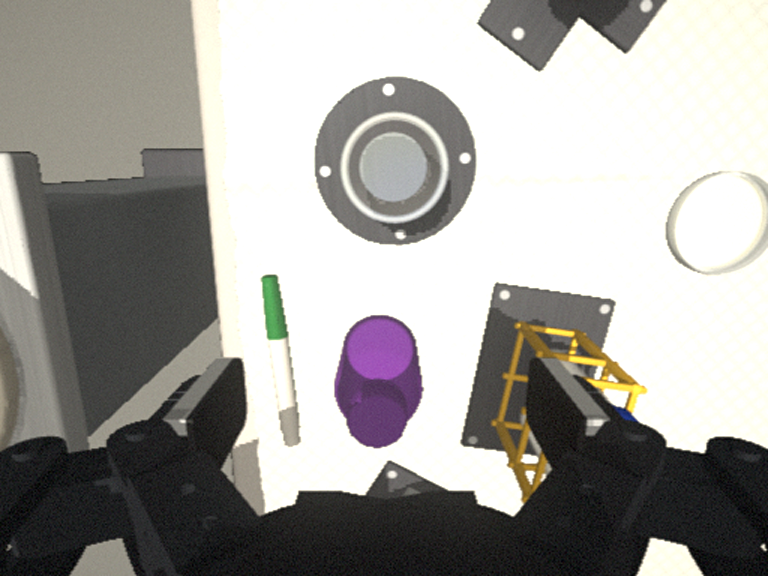

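The beaker rim is centred at (394,168). The round-stand screws are at (388,90), (465,158), (400,235) and (325,172).

```bash
python3 -c "
from h import *
P=dict(np.load('pics/w5.npz'));D=np.load('pics/w5.npy')
g=lambda q:((q[0]+.5)/1.5-.5,(q[1]+.5)/1.5-.5)
for n,z,q in [('rim',76,[(394,168)]),('rimedges',76,[(342,168),(447,168)]),('base',7,[(394,166)]),('round',6,[(388,90),(465,158),(400,235),(325,172)])]:
    X=np.array([pt(P,*g(a),z) for a in q]);print(n,X[:,:2].round(1).tolist(),X.mean(0).round(1))
for q in [(394,166),(342,168),(447,168),(394,115)]: u,v=g(q);print(dp(P,u,v,med(D,u,v)))
"
```

```text
rim [[411.9, 153.3]] [411.9 153.3  76. ]
rimedges [[384.5, 153.0], [439.8, 153.5]] [412.1 153.3  76. ]
base [[412.8, 153.7]] [412.8 153.7   7. ]
round [[408.3, 201.1], [460.1, 159.3], [417.6, 107.1], [366.4, 149.3]] [413.1 154.2   6. ]
[412.76096388 153.67786447   8.64494502]
[384.44268901 152.9992368   75.62759763]
[439.79405556 153.51438425  76.0974538 ]
[411.52759028 179.54436294  76.27546947]
```

drive_tool([
  [1.5,0.4,0,0.009],
  [2.5,0,0,0],
  [1.6,0,1,0],
  [0.65,0,2,0],
  [0,0,2,0],
  [0,0,2,0],
  [0,0,2,0],
  [0,0,2,0],
  [0,0,2,0],
  [0,0,1.5,0],
  [0,0,0.6,0],
  [0,0,0,0],
])

```text
clock: 24.4
eef_pos: [411.8, 152.0, 53.6]
tcp_rot: [-3.138, 0.001, 1.563]
contact_force: [-0.2, 0.1, -0.2]
opening: 1.001
```

drive_tool([
  [0,0,0,0],
  [0,0,0,0],
  [0,0,0,0],
  [0,0,0,0],
  [0,0,0,0],
  [0,0,0,0],
  [0,0,0,0],
  [0,0,0,0],
  [0,0,0,0],
  [0,0,0,0],
], jaw=1, force=20)

```text
clock: 25.23
eef_pos: [414.0, 152.8, 56.3]
tcp_rot: [3.14, -0.001, 1.564]
contact_force: [-1.4, -0.6, 8.3]
opening: 0.641
```

drive_tool([
  [0,0,0,0],
  [0,0,0,0],
  [0,0,0,0],
])

```text
clock: 25.48
eef_pos: [414.1, 152.8, 56.3]
tcp_rot: [3.14, -0.001, 1.564]
contact_force: [-1.6, -0.6, 7.6]
opening: 0.638
```

```bash
python3 -c "
from h import *
plan(412,153,54,1.571);look('wrist','w6')"
```

```text
clock 25.5 pos [414.1 152.8  56.3] yaw 1.564 open 0.638 F [-1.6 -0.6  7.6] delta tool cm [ 0.02 -0.21  0.23] roll -0.007 q6 0.36
```

View pics/w6.png

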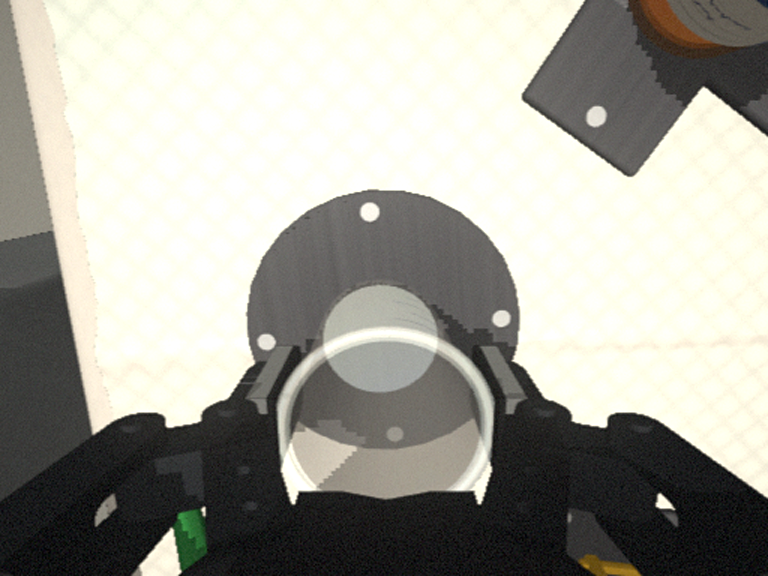

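The beaker stands between the pads, but the opening (54 mm) says they bear on the flared rim. I'll open, go 8 mm lower and regrip.

drive_tool([
  [0,0,0,0],
  [0,0,0,0],
  [0,0,0,0],
  [0,0,0,0],
  [0,0,0.4,0],
  [0,0,0.4,0],
  [0,0,0,0],
  [0,0,0,0],
], jaw=0)

```text
clock: 26.2
eef_pos: [413.1, 152.5, 46.9]
tcp_rot: [-3.141, 0.0, 1.564]
contact_force: [-0.0, -0.3, -0.8]
opening: 1.003
```

drive_tool([
  [0,0,0,0],
  [0,0,0,0],
  [0,0,0,0],
  [0,0,0,0],
  [0,0,0,0],
  [0,0,0,0],
  [0,0,0,0],
  [0,0,0,0],
  [0,0,0,0],
  [0,0,0,0],
  [0,0,0,0],
  [0,0,0,0],
], jaw=1)

```text
clock: 27.2
eef_pos: [413.6, 152.6, 47.6]
tcp_rot: [3.141, -0.0, 1.564]
contact_force: [-0.6, -0.8, 5.4]
opening: 0.599
```

drive_tool([
  [0,0,-0.3,0],
  [0,0,-0.7,0],
  [0,0,-1.5,0],
  [0,0,-2,0],
  [0,0,-2,0],
  [0,0,-2,0],
  [0,0,-2,0],
  [0,0,-2,0],
  [0,0,-2,0],
  [0,0,-1,0],
  [0,0,0,0],
  [0,0,0,0],
])

```text
clock: 28.2
eef_pos: [413.5, 152.6, 202.4]
tcp_rot: [3.141, -0.0, 1.564]
contact_force: [-0.8, 0.5, -0.6]
opening: 0.6
```

```bash
python3 -c "
from h import *
plan(517,-270,60,1.571)"
```

```text
clock 28.2 pos [413.5 152.6 202.4] yaw 1.564 open 0.600 F [-0.8  0.5 -0.6] delta tool cm [-42.19  10.64  14.24] roll -0.007 q6 0.36
```

drive_tool([
  [-1,0.2,0,0],
  [-2,0.5,0,0],
  [-2.5,0.6,0,0],
  [-2.5,0.6,0,0],
  [-2.5,0.6,0,0],
  [-2.5,0.6,0,0],
  [-2.5,0.6,0,0],
  [-2.5,0.6,0,0],
  [-2.5,0.6,0,0],
  [-2.5,0.6,0,0],
  [-2.5,0.6,0,0],
  [-2.5,0.6,0,0],
])

```text
clock: 29.2
eef_pos: [477.5, -129.7, 200.8]
tcp_rot: [-3.139, -0.001, 1.564]
contact_force: [-0.1, -0.1, -0.7]
opening: 0.601
```

drive_tool([
  [-2.5,0.6,0,0],
  [-2.5,0.6,0,0],
  [-2.5,0.6,0,0],
  [-2.5,0.6,0,0],
  [-2.2,0.7,0,0],
  [-1.5,0.5,0,0],
  [-0.5,0.3,1,0],
  [0,0,2,0],
  [0,0,2.5,0],
  [0,0,2.5,0],
  [0,0,2,0],
  [0,0,1,0],
])

```text
clock: 30.2
eef_pos: [514.2, -268.4, 88.5]
tcp_rot: [-3.137, -0.003, 1.564]
contact_force: [-1.0, -0.3, -0.1]
opening: 0.605
```

```bash
python3 -c "
from h import *
plan(517,-270,44.6,1.571)"
```

```text
clock 30.2 pos [ 514.2 -268.4   88.5] yaw 1.564 open 0.605 F [-1.  -0.3 -0.1] delta tool cm [-0.16  0.28  4.39] roll -0.007 q6 -0.48
```

drive_tool([
  [0,0.1,1.5,0],
  [0,0,1,0],
  [0,0,0.7,0],
  [0,0,0.4,0],
  [0,0,0.2,0],
  [0,0,0.1,0],
  [0,0,0,0],
  [0,0,0,0],
  [0,0,0,0],
])

```text
clock: 30.95
eef_pos: [517.9, -270.4, 54.0]
tcp_rot: [3.141, 0.0, 1.564]
contact_force: [-0.3, 1.1, 0.0]
opening: 0.6
```

drive_tool([
  [0,0,0.3,0],
  [0,0,0.3,0],
  [0,0,0.1,0],
  [0,0,0.1,0],
  [0,0,0.07,0],
  [0,0,0.07,0],
  [0,0,0,0],
  [0,0,0,0],
])

```text
clock: 31.62
eef_pos: [517.5, -270.4, 44.6]
tcp_rot: [-3.142, 0.0, 1.564]
contact_force: [-2.6, 0.3, 7.9]
opening: 0.6
```

drive_tool([
  [0,0,0,0],
  [0,0,0,0],
  [0,0,0,0],
  [0,0,0,0],
  [0,0,-1,0],
  [0,0,-2,0],
  [0,0,-3,0],
  [0,0,-3,0],
  [0,0,-3,0],
  [0,0,-3,0],
  [0,0,-1,0],
  [0,0,0,0],
], jaw=0)

```text
clock: 32.62
eef_pos: [519.1, -271.0, 207.6]
tcp_rot: [3.136, 0.003, 1.564]
contact_force: [0.3, -0.2, -0.0]
opening: 0.998
```

drive_tool([
  [1,0,0,0],
  [2,0,0,0],
  [3,0,0,0],
  [3,0,0,0],
  [3,0,0,0],
  [3,0,0,0],
  [3,0,0,0],
  [3,0,0,0],
  [3,0,0,0],
  [3,0,0,0],
  [3,0,0,0],
  [3,0,0,0],
])

```text
clock: 33.62
eef_pos: [517.9, 61.7, 201.8]
tcp_rot: [-3.138, 0.0, 1.564]
contact_force: [0.5, -0.4, -0.7]
opening: 0.997
```

drive_tool([
  [3,0,0,0],
  [3,0,0,0],
  [3,0,0,0],
  [3,0,0,0],
  [1.5,0,0,0],
  [0.5,0,0,0],
  [0,0,0,0],
  [0,0,0,0],
])

```text
clock: 34.28
eef_pos: [519.8, 199.3, 202.7]
tcp_rot: [-3.139, 0.001, 1.564]
contact_force: [0.1, -1.2, -0.3]
opening: 1.003
```

```bash
python3 -c "
from h import *
plan(518,276.5,52,1.571);look('wrist','w7')"
```

```text
clock 34.3 pos [519.8 199.3 202.7] yaw 1.564 open 1.003 F [ 0.1 -1.2 -0.3] delta tool cm [ 7.72 -0.23 15.07] roll -0.007 q6 0.37
```

View pics/w7.png

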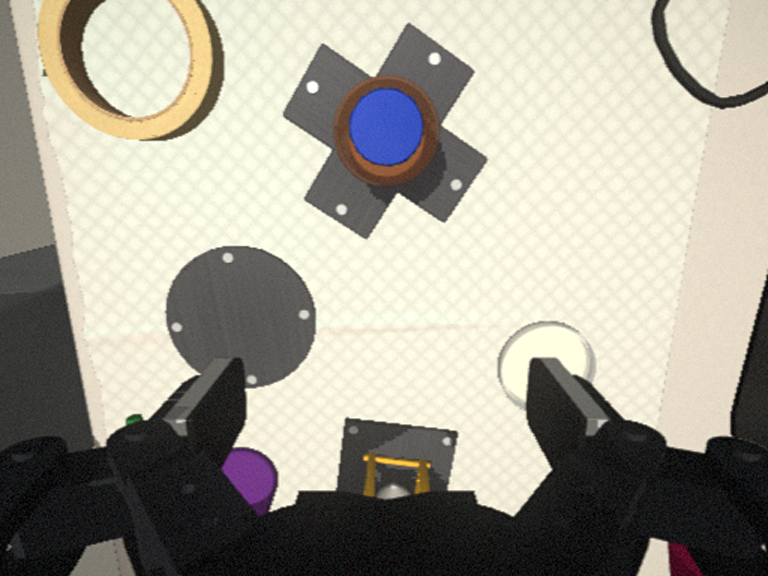

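The bottle cap is at (386,127). Cross screws are at (313,87), (434,59), (456,184) and (341,209); round-stand screws at (228,258), (304,315), (251,380) and (177,327).

```bash
python3 -c "
from h import *
P=dict(np.load('pics/w7.npz'));D=np.load('pics/w7.npy')
g=lambda q:((q[0]+.5)/1.5-.5,(q[1]+.5)/1.5-.5)
for n,z,q in [('cap',111,[(386,127)]),('round',6,[(228,258),(304,315),(251,380),(177,327)]),('cross',6,[(313,87),(434,59),(456,184),(341,209)])]:
    X=np.array([pt(P,*g(a),z) for a in q]);print(n,X[:,:2].round(1).tolist(),X.mean(0).round(1))
for q in [(386,127),(200,320)]: u,v=g(q);print(dp(P,u,v,med(D,u,v)).round(1))
"
```

```text
cap [[520.6, 280.3]] [520.6 280.3 111. ]
round [[408.8, 200.9], [460.0, 158.5], [417.3, 107.1], [366.6, 149.8]] [413.2 154.1   6. ]
cross [[473.8, 311.9], [550.9, 327.7], [567.2, 250.6], [489.3, 234.5]] [520.3 281.2   6. ]
[520.6 280.3 111.6]
[384.1 155.1   6.1]
```

drive_tool([
  [1.5,-0.1,0,0],
  [2.5,0,0,0],
  [2.5,0,0,0],
  [1.45,0,0,0],
  [0,0,1.3,0],
  [0,0,2,0],
  [0,0,2.5,0],
  [0,0,2.5,0],
  [0,0,2,0],
  [0,0,1.5,0],
  [0,0,1,0],
  [0,0,0.7,0],
])

```text
clock: 35.33
eef_pos: [520.1, 278.2, 67.8]
tcp_rot: [-3.14, 0.001, 1.563]
contact_force: [-0.2, 0.2, 0.5]
opening: 1.002
```

drive_tool([
  [0,0,0,0],
  [0,0,0,0],
  [0,0,0.3,0],
  [0,0,0.2,0],
  [0,0,0,0],
  [0,0,0,0],
])

```text
clock: 35.83
eef_pos: [520.5, 279.4, 64.3]
tcp_rot: [3.141, -0.0, 1.564]
contact_force: [0.3, -0.1, 0.4]
opening: 1.0
```

drive_tool([
  [0,0,0.4,0],
  [0,0,0,0],
  [0,0,0,0],
])

```text
clock: 36.08
eef_pos: [520.2, 279.3, 59.8]
tcp_rot: [-3.141, 0.0, 1.564]
contact_force: [0.6, -0.6, 1.2]
opening: 1.002
```

drive_tool([
  [0,0,0,0],
  [0,0,0,0],
  [0,0,0,0],
  [0,0,0,0],
  [0,0,0,0],
  [0,0,0,0],
  [0,0,0,0],
  [0,0,0,0],
  [0,0,0,0],
  [0,0,0,0],
], jaw=1, force=30)

```text
clock: 36.92
eef_pos: [520.4, 279.4, 60.3]
tcp_rot: [3.142, -0.0, 1.564]
contact_force: [-2.2, -0.8, 5.2]
opening: 0.638
```

drive_tool([
  [0,0,-0.3,0],
  [0,0,-0.7,0],
  [0,0,-1.5,0],
  [0,0,-1.5,0],
  [0,0,-1,0],
  [0,0,0,0],
  [0,0,0,0],
])

```text
clock: 37.5
eef_pos: [520.7, 279.5, 110.5]
tcp_rot: [3.14, -0.001, 1.564]
contact_force: [-0.9, -0.2, -0.6]
opening: 0.639
```

```bash
python3 -c "
from h import *
plan(412.6,153.6,61,1.571)"
```

```text
clock 37.5 pos [520.7 279.5 110.5] yaw 1.564 open 0.639 F [-0.9 -0.2 -0.6] delta tool cm [-12.67 -10.72   4.95] roll -0.007 q6 0.50
```

drive_tool([
  [-1.2,-1,0,0],
  [-2,-1.7,0,0],
  [-2,-1.7,0,0],
  [-2,-1.7,0,0],
  [-2,-1.7,0,0],
  [-2,-1.7,0,0],
  [-1,-0.8,0,0],
  [-0.5,-0.4,1,0],
  [0,0,1,0],
  [0,0,1,0],
  [0,0,0.5,0],
  [0,0,0,0],
])

```text
clock: 38.5
eef_pos: [412.3, 153.3, 73.5]
tcp_rot: [-3.14, 0.001, 1.564]
contact_force: [-0.7, 0.9, -0.6]
opening: 0.634
```

```bash
python3 -c "
from h import *
plan(412.6,153.6,60.5,1.571)"
```

```text
clock 38.5 pos [412.3 153.3  73.5] yaw 1.564 open 0.634 F [-0.7  0.9 -0.6] delta tool cm [0.03 0.03 1.3 ] roll -0.007 q6 0.36
```

drive_tool([
  [0,0,0,0],
  [0,0,0.4,0],
  [0,0,0.3,0],
  [0,0,0.1,0],
  [0,0,0.1,0],
  [0,0,0.07,0],
  [0,0,0,0],
  [0,0,0,0],
])

```text
clock: 39.17
eef_pos: [412.5, 153.1, 65.4]
tcp_rot: [3.141, -0.0, 1.564]
contact_force: [-0.6, -0.2, -1.2]
opening: 0.64
```

drive_tool([
  [0,0,0.2,0],
  [0,0,0.1,0],
  [0,0,0.07,0],
  [0,0,0.07,0],
  [0,0,0.07,0],
  [0,0,0,0],
  [0,0,0,0],
])

```text
clock: 39.75
eef_pos: [412.5, 153.1, 60.3]
tcp_rot: [-3.142, 0.0, 1.564]
contact_force: [-1.3, -0.5, 2.6]
opening: 0.641
```

drive_tool([
  [0,0,0.03,0],
  [0,0,0,0],
  [0,0,0,0],
  [0,0,0,0],
  [0,0,0,0],
  [0,0,-1,0],
  [0,0,-2,0],
  [0,0,-3,0],
  [0,0,-3,0],
  [0,0,-3,0],
  [0,0,-1.5,0],
  [0,0,-0.5,0],
], jaw=0)

```text
clock: 40.75
eef_pos: [413.9, 153.6, 203.3]
tcp_rot: [3.137, -0.002, 1.564]
contact_force: [0.1, 0.2, 0.7]
opening: 1.002
```

drive_tool([
  [-1,0.2,0,0],
  [-2,0.5,0,0],
  [-3,0.7,0,0],
  [-3,0.7,0,0],
  [-3,0.7,0,0],
  [-3,0.7,0,0],
  [-3,0.7,0,0],
  [-3,0.7,0,0],
  [-3,0.7,0,0],
  [-3,0.7,0,0],
  [-3,0.7,0,0],
  [-3,0.7,0,0],
])

```text
clock: 41.75
eef_pos: [485.9, -179.4, 198.1]
tcp_rot: [-3.139, -0.001, 1.564]
contact_force: [1.1, 0.6, 0.3]
opening: 1.004
```

drive_tool([
  [-3,0.8,0,0],
  [-3,0.8,0,0],
  [-2,0.8,0,0],
  [-1,0.3,0,0],
  [0,0,0,0],
  [0,0,0,0],
])

```text
clock: 42.25
eef_pos: [512.4, -267.2, 198.5]
tcp_rot: [-3.139, -0.002, 1.563]
contact_force: [0.7, -0.5, 0.2]
opening: 1.002
```

```bash
python3 -c "
from h import *
plan(517.5,-270.4,45,1.564)"
```

```text
clock 42.2 pos [ 512.4 -267.2  198.5] yaw 1.563 open 1.002 F [ 0.7 -0.5  0.2] delta tool cm [-0.32  0.51 15.35] roll -0.001 q6 -0.48
```

drive_tool([
  [-0.1,0.4,0,0],
  [0,0,1,0],
  [0,0,2,0],
  [0,0,2,0],
  [0,0,2,0],
  [0,0,1,0],
  [0,0,0,0],
  [0,0,0,0],
  [0,0,0,0],
])

```text
clock: 43.0
eef_pos: [518.2, -268.6, 120.8]
tcp_rot: [3.14, 0.001, 1.564]
contact_force: [-0.2, -0.1, -0.1]
opening: 1.001
```

```bash
python3 -c "
from h import *
plan(517.5,-270.4,45,1.564)"
```

```text
clock 43.0 pos [ 518.2 -268.6  120.8] yaw 1.564 open 1.001 F [-0.2 -0.1 -0.1] delta tool cm [-0.18 -0.07  7.58] roll 0.000 q6 -0.47
```

drive_tool([
  [-0.2,-0.1,1,0],
  [0,0,2,0],
  [0,0,2,0],
  [0,0,1.5,0],
  [0,0,0.7,0],
  [0,0,0.3,0],
  [0,0,0,0],
  [0,0,0,0],
  [0,0,0,0],
])

```text
clock: 43.75
eef_pos: [517.2, -271.0, 45.9]
tcp_rot: [3.14, 0.001, 1.564]
contact_force: [0.5, 0.2, 0.6]
opening: 0.999
```

drive_tool([
  [0,0,0,0],
  [0,0,0,0],
  [0,0,0,0],
  [0,0,0,0],
  [0,0,0,0],
  [0,0,0,0],
  [0,0,0,0],
  [0,0,0,0],
  [0,0,0,0],
  [0,0,0,0],
  [0,0,0,0],
], jaw=1, force=20)

```text
clock: 44.67
eef_pos: [516.8, -270.9, 45.5]
tcp_rot: [3.141, 0.0, 1.564]
contact_force: [-0.6, -0.5, 4.9]
opening: 0.608
```

drive_tool([
  [0,0,-0.3,0],
  [0,0,-0.7,0],
  [0,0,-1.5,0],
  [0,0,-2,0],
  [0,0,-2,0],
  [0,0,-2,0],
  [0,0,-2,0],
  [0,0,-2,0],
  [0,0,-2,0],
  [0,0,-1,0],
  [0,0,0,0],
  [0,0,0,0],
])

```text
clock: 45.67
eef_pos: [516.6, -270.6, 200.0]
tcp_rot: [3.141, 0.0, 1.564]
contact_force: [-0.5, 0.0, -1.3]
opening: 0.608
```

```bash
python3 -c "
from h import *
plan(519.3,280,100,1.564)"
```

```text
clock 45.7 pos [ 516.6 -270.6  200. ] yaw 1.564 open 0.608 F [-0.5  0.  -1.3] delta tool cm [55.07 -0.11 10.  ] roll -0.000 q6 -0.48
```

drive_tool([
  [1,0,0,0],
  [2,0,0,0],
  [2.5,0,0,0],
  [2.5,0,0,0],
  [2.5,0,0,0],
  [2.5,0,0,0],
  [2.5,0,0,0],
  [2.5,0,0,0],
  [2.5,0,0,0],
  [2.5,0,0,0],
  [2.5,0,0,0],
  [2.5,0,0,0],
])

```text
clock: 46.67
eef_pos: [517.1, 11.1, 198.4]
tcp_rot: [-3.139, -0.0, 1.564]
contact_force: [-0.0, 0.3, -0.4]
opening: 0.605
```

drive_tool([
  [2.5,0,0,0],
  [2.5,0,0,0],
  [2.5,0,0,0],
  [2.5,0,0,0],
  [2.5,0,0,0],
  [2.5,0,0,0],
  [2.5,0,0,0],
  [2.5,0,0,0],
  [2.5,0,0,0],
  [2,0,0,0],
  [1,0,0,0],
  [0,0,0,0],
])

```text
clock: 47.67
eef_pos: [519.3, 266.0, 198.6]
tcp_rot: [-3.14, 0.0, 1.566]
contact_force: [-1.4, -0.5, -0.6]
opening: 0.606
```

drive_tool([
  [1.0,0,1,0],
  [0.5,0,2,0],
  [0,0,2,0],
  [0,0,2,0],
  [0,0,2,0],
  [0,0,1,0],
  [0,0,0,0],
  [0,0,0,0],
  [0,0,0,0],
])

```text
clock: 48.42
eef_pos: [521.0, 279.3, 100.7]
tcp_rot: [3.141, -0.001, 1.563]
contact_force: [0.3, 0.1, 0.1]
opening: 0.605
```

```bash
python3 -c "
from h import *
plan(519.3,280,48.5,1.564)"
```

```text
clock 48.4 pos [521.  279.3 100.7] yaw 1.563 open 0.605 F [0.3 0.1 0.1] delta tool cm [ 0.06 -0.17  5.22] roll -0.001 q6 0.50
```

drive_tool([
  [0,-0.15,1,0],
  [0,0,1.5,0],
  [0,0,1,0],
  [0,0,0.5,0],
  [0,0,0.3,0],
  [0,0,0.2,0],
  [0,0,0.1,0],
  [0,0,0,0],
  [0,0,0,0],
  [0,0,0,0],
])

```text
clock: 49.25
eef_pos: [519.1, 279.5, 54.3]
tcp_rot: [3.141, -0.0, 1.564]
contact_force: [-0.3, 1.2, -0.9]
opening: 0.609
```

drive_tool([
  [0,0,0.2,0],
  [0,0,0.1,0],
  [0,0,0.07,0],
  [0,0,0.07,0],
  [0,0,0.07,0],
  [0,0,0.07,0],
  [0,0,0,0],
  [0,0,0,0],
])

```text
clock: 49.92
eef_pos: [518.9, 279.5, 48.6]
tcp_rot: [3.141, -0.0, 1.564]
contact_force: [-1.7, -0.1, 5.9]
opening: 0.608
```

Contact, so I release, rise and draw back to look.

drive_tool([
  [0,0,0,0],
  [0,0,0,0],
  [0,0,0,0],
  [0,0,0,0],
  [0,0,0,0],
  [0,0,-1,0],
  [0,0,-2,0],
  [0,0,-3,0],
  [0,0,-3,0],
  [0,0,-3,0],
  [0,0,-3,0],
  [0,0,-1,0],
], jaw=0)

```text
clock: 50.92
eef_pos: [520.6, 280.3, 213.5]
tcp_rot: [3.136, -0.003, 1.564]
contact_force: [1.3, -0.1, 0.4]
opening: 0.998
```

drive_tool([
  [-1,0,0,0],
  [-2,0,0,0],
  [-2.5,0,0,0],
  [-2.5,-1,0,0],
  [-2,-1,0,0],
  [-1,-1,0,0],
  [0,0,0,0],
  [0,0,0,0],
  [0,0,0,0],
])

```text
clock: 51.67
eef_pos: [488.3, 169.6, 207.5]
tcp_rot: [-3.141, 0.0, 1.564]
contact_force: [0.3, -0.1, 0.1]
opening: 1.001
```

```bash
python3 -c "
from h import *
plan(519.3,280,48.5,1.564);look('wrist','w8')"
```

```text
clock 51.7 pos [488.3 169.6 207.5] yaw 1.564 open 1.001 F [ 0.3 -0.1  0.1] delta tool cm [11.06  3.02 15.9 ] roll -0.000 q6 0.34
```

View pics/w8.png

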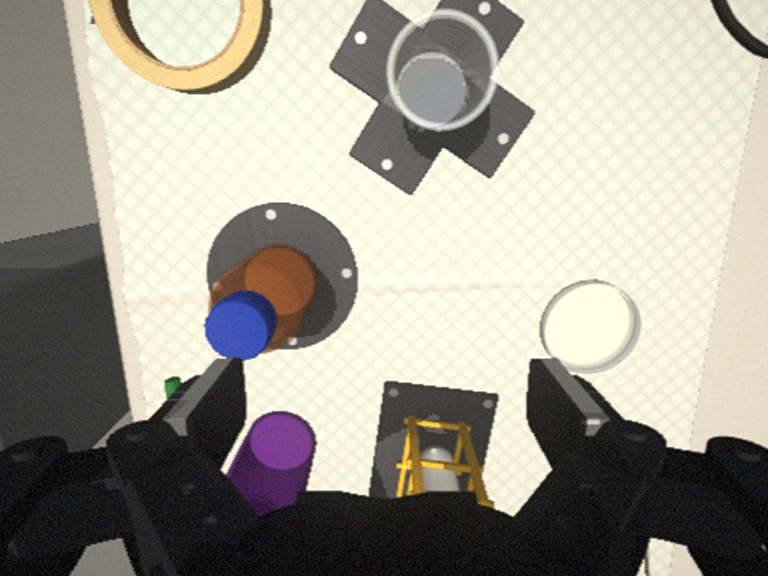

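Beaker and bottle stand upright: rim centre at (442,70), cap at (241,325). Next I measure their centring, then clear the arm for a top view.

```bash
python3 -c "
from h import *
P=dict(np.load('pics/w8.npz'));D=np.load('pics/w8.npy')
g=lambda q:((q[0]+.5)/1.5-.5,(q[1]+.5)/1.5-.5)
for n,z,q in [('rim',76,[(442,70)]),('cross',6,[(361,38),(485,8),(503,139),(387,164)]),('cap',111,[(241,325)]),('round',6,[(271,214),(347,273),(292,341),(217,286)])]:
    X=np.array([pt(P,*g(a),z) for a in q]);print(n,X.mean(0).round(1))
plan(300,-500,230,1.564)
"
```

```text
rim [517.8 280.6  76. ]
cross [520.6 281.1   6. ]
cap [415.7 157.3 111. ]
round [413.3 154.4   6. ]
clock 51.7 pos [488.5 169.9 207.7] yaw 1.564 open 1.002 F [-0.1 -0.3  1.1] delta tool cm [-67.12 -18.39  -2.23] roll 0.000 q6 0.34
```

drive_tool([
  [-1,0,-0.5,0],
  [-2,-0.5,-0.5,0],
  [-3,-0.8,0,0],
  [-3,-0.8,0,0],
  [-3,-0.8,0,0],
  [-3,-0.8,0,0],
  [-3,-0.8,0,0],
  [-3,-0.8,0,0],
  [-3,-0.8,0,0],
  [-3,-0.8,0,0],
  [-3,-0.8,0,0],
  [-3,-0.8,0,0],
])

```text
clock: 52.72
eef_pos: [400.4, -161.5, 218.5]
tcp_rot: [3.141, 0.0, 1.565]
contact_force: [0.3, -1.0, -0.1]
opening: 1.001
```

drive_tool([
  [-3,-0.8,0,0],
  [-3,-0.8,0,0],
  [-3,-0.8,0,0],
  [-3,-0.8,0,0],
  [-3,-0.8,0,0],
  [-3,-0.8,0,0],
  [-3,-0.8,0,0],
  [-3,-0.8,0,0],
  [-3,-0.8,0,0],
  [-3,-0.8,0,0],
  [-2,0,0,0],
  [0,0,0,0],
])

```text
clock: 53.72
eef_pos: [318.1, -483.4, 218.3]
tcp_rot: [3.141, 0.002, 1.562]
contact_force: [-0.6, -0.2, 0.0]
opening: 1.004
```

```bash
python3 -c "
from h import *
plan(300,-500,230,1.564);look('top','t2',1)
p=cv2.imread('pics/t2.png')[135:285,110:400]
cv2.imwrite('pics/t2c.png',cv2.resize(p,None,fx=2.75,fy=2.75,interpolation=2))"
```

```text
clock 53.7 pos [ 318.1 -483.4  218.3] yaw 1.562 open 1.004 F [-0.6 -0.2  0. ] delta tool cm [-1.67 -1.8  -1.17] roll -0.002 q6 -0.98
```

View pics/t2c.png

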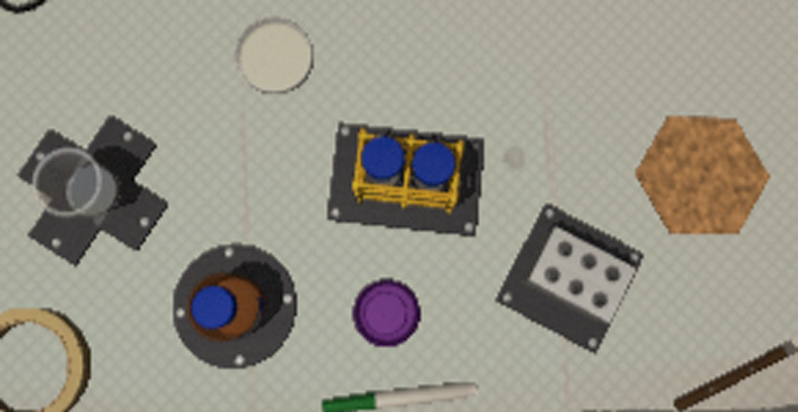

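All four things stand on their own stands and the mat is empty. Numeric centring check from this view (caps at (383,157) and (433,163), rim at (67,181), bottle cap at (213,306), block top corners visible):

```bash
python3 -c "
from h import *
P=cams.camera_params('top')
g=lambda q:(110+(q[0]+.5)/2.75-.5,135+(q[1]+.5)/2.75-.5)
for n,z,q in [('rim',76,[(67,181)]),('cross',6,[(127,135),(144,222),(56,243),(38,157)]),('cap',111,[(213,306)]),('round',6,[(229,253),(287,299),(239,360),(180,313)]),('caps',128,[(383,157),(433,163)]),('oblong',6,[(341,123),(484,139),(474,235),(328,219)]),('block',66,[(553,226),(637,268),(604,322),(530,277)]),('square',6,[(546,205),(643,258),(597,352),(497,299)]),('petri',15,[(275,56)])]:
    X=np.array([pt(P,*g(a),z) for a in q]);print(n,X[:,:2].round(0).tolist(),X.mean(0).round(1))
p0=cv2.imread('pics/top0.png')[140:172,190:230];p1=cv2.imread('pics/t2.png')[140:172,190:230]
print('petri shift px',cv2.phaseCorrelate(np.float32(cv2.cvtColor(p0,6)),np.float32(cv2.cvtColor(p1,6)))[0])
"
```

```text
rim [[516.0, 277.0]] [515.9 277.2  76. ]
cross [[566.0, 248.0], [487.0, 232.0], [470.0, 309.0], [548.0, 327.0]] [517.5 279.2   6. ]
cap [[411.0, 151.0]] [411.  150.9 111. ]
round [[457.0, 157.0], [415.0, 106.0], [364.0, 148.0], [406.0, 199.0]] [410.6 152.5   6. ]
caps [[521.0, 17.0], [516.0, -22.0]] [518.4  -2.5 128. ]
oblong [[572.0, 56.0], [554.0, -73.0], [467.0, -61.0], [485.0, 69.0]] [519.2  -2.5   6. ]
block [[469.0, -122.0], [432.0, -190.0], [389.0, -160.0], [427.0, -101.0]] [ 429.2 -143.6   66. ]
square [[492.0, -127.0], [442.0, -211.0], [362.0, -165.0], [410.0, -79.0]] [ 426.5 -145.5    6. ]
petri [[633.0, 114.0]] [633.1 113.7  15. ]
petri shift px (0.014146856083748105, -0.017764863328327607)
```

```bash
python3 -c "
from rig import r,job
print(job.sign_off(), r.sense()['clock'])"
```

```text
the job is handed in; nothing more can be done
the job is handed in; nothing more can be done
```

The job is handed in at about 54 s of the 144 s allowed. I swapped block and rack, then beaker and bottle, with the cork mat as the parking place each time.

- **Final check:** the last top view shows all four things upright and released on their own stands. The mat is empty and the arm is clear.
- **Centring, by the top camera:** rack about 1 mm off, bottle 1.5 mm, beaker 2.5 mm and block 3 mm.
- **Petri dish:** it did not move (image shift 0.02 px between the first and last top views).
- **Disagreements:** the top and wrist cameras differed by 2–5 mm, so I aimed between them. Seen from the wrist, the bottle read about 4 mm off centre and the beaker about 3 mm.
- **Mended on the way:** my first grip on the beaker bore on its rim, so I opened and regripped 8 mm lower before lifting it.

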